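Check the contact probe on the ring-marked reference plate

TASK

Lift the contact-thermometer probe up and off its forked hanger and set its spring foot inside the ring marked on the sloping reference plate, square to the sloping face, pressed lightly so that the spring foot is about half-way in (not merely touching, not bottomed out). Hold it there still for two seconds and finish while still holding it so: do not put it down or let go. Keep the probe off the plate with the square mark, and do not disturb the jar, tape roll or small pot near by.

Things in the scene. Friction and masses are not known exactly. Their poses are not given: they have to be found in the camera images.
- probe: Hand-held probe, 0.13 kg, hanging upright. Origin: on its axis, underside of its collar; z from foot to handle (up as it hangs). Collar 36 mm across, z 0 to 5 mm. Grey handle 28 mm (own x) by 24 mm (own y), z 15 to 77 mm: grip here from above. Steel shaft 12 mm across down to z -63; flat end of its spring foot at z -83 mm unpressed. May hang turned 0.4 rad about its axis against the hanger.
- foot_tip (a point): Centre of the flat end of the probe's spring foot (12 mm diameter disc), on the probe's axis; it rides with the foot. Axes as the probe's.
- foot (a joint): Travel of the spring foot into the probe, m: 0 = fully out, 0.012 = bottomed out. Spring: 0.8 N to start it, then 400 N/m (about 3.2 N half-way, 5.6 N at the bottom).
- hanger: Fixed stand, grey base 105 x 90 mm. Origin on the bench below the probe's axis; front is own -x. Flat steel fork, open to the front, upper face 130 mm up: two prongs 10 mm wide at own y +-14 mm (slot 18 mm) from a post at own x 52 mm; their ends at own x -28 mm turn up 12 mm, the highest part. The probe's collar rests on the prongs, its shaft in the slot.
- ring_plate: Fixed reference plate with a RING mark: bright aluminium plate 100 x 90 x 12 mm on a black foot, sloping 15 degrees down towards its own -x. Origin on the bench under the centre of the face; highest edge about 65 mm above the bench. The thing to measure.
- ring_plate_spot (a point): Centre of the black ring (30 mm inner, 36 mm outer diameter, flat on the face) in the middle of the sloping face, 52 mm above the bench. Its z is the outward normal of the face (15 degrees from vertical, leaning to the plate's -x), its x points up the slope.
- square_plate: Fixed plate of the same make with a black SQUARE outline (36 mm) instead of a ring; for another instrument. Keep the probe off it. Hanger, ring plate and square plate stand in any order from left to right.
- feed_jar: Bystander: brown jar with a dark lid, 64 mm diameter, 94 mm tall, loose, behind the work. Origin under its centre.
- tape_roll: Bystander: blue roll of tape, 66 mm diameter, 18 mm high, lying loose behind the work. Origin under its centre.
- small_pot_3: Bystander: small black square pot, 65 mm, loose, at the far right. Origin under its centre.
There are look-alikes about, which are no part of the job. What is shaped like the ring_plate but yellow is not meant. Leave any blue look-alike of the hanger alone.

How it is judged:
By the outcome, as a careful person would: the job done as asked, in the order asked, and still so for the second after the job is handed in, while the arm keeps its last pose, push and grip.
It also fails if it takes over 51 s, if anything falls off the work surface, if the arm or the gripper's body presses on something with over 40 N, if the wrist force passes 120 N, or if a joint passes its speed limit or range.

ROBOT

A 6-joint arm with a two-finger parallel gripper is mounted at the origin on a cart in front of the work surface, level with it; the furniture and walls round the work are solid. World frame = base frame: x ahead of the robot, y to its left, z up, the work surface at z = 0. Lengths are in m, angles in rad, forces in N, time in s.
With the tool pointing down it reaches from about 0.3 to 0.775 m from the base axis. Payload 14.6 kg.
Tool frame: the origin (TCP) lies midway between the tips of the shut fingers; the grasp point (between the pads) lies 19 mm behind it (env.grip_point_offset is the distance from the TCP to the grasp point, in m); z points along the fingers, y is the line along which they close (so a half turn about z gives the same grasp; the last joint's range is limited). The gripper opens to 85 mm and grips with 20 to 120 N. Pads are 22 mm wide; open, the fingers measure 114 mm over their backs; the gripper's body (76 mm by 85 mm) begins 54 mm behind the grasp point. The pads swing forward as they close: fully open they stand 13 mm farther back than shut.
Start: joints at [1.19, 0.3, 1.521, -0, 1.321, -0.067], TCP at [0.17, 0.523, 0.231] pointing down, gripper open.
Joint ranges: [-3.03, 3.03], [-0.79, 2.21], [0.23, 2.52], [-1.04, 4.18], [0, 3.07], [-2.55, 2.55]. Speed limits (rad/s): [2.22, 2.22, 2.57, 3.14, 3.14, 3.14].

INTERFACE

Orientations are given as [roll, pitch, yaw] about the fixed x, y, z axes, in that order (R = Rz(yaw) Ry(pitch) Rx(roll)).
In Python, from rig import env gives the robot as it stands.
- The arm moves only by the tool drive_tool, never from a script. Its argument "steps" is a list of rows, each an object of numbers: "fingers": the finger opening in m, from 0 to 0.0854; "tx", "ty", "tz": the shift along the world's x, y, z in m; "ax", "ay", "az": the turn, a rotation vector about the world's x, y, z in rad. In form: [{"fingers": .., "tx": .., "ty": .., "tz": .., "ax": .., "ay": .., "az": ..}, ...]. A call has 1 to 20 rows; each row shifts and turns the commanded pose from where the row before left it; what a row does not reach is not made up. A row lasts 1/10 s, in which the tool goes at most 50 mm and 8.59 degrees, less where a joint would pass 70% of its speed; a pose out of reach is approached as far as the arm can. A call is refused whole if a number of a shift passes 0.05 or a number of a turn 0.15, either way. A call with a gripper value outside its range is refused whole. The fingers move at their own pace and stop on an object; the grip force is fixed at half the most. Time passes only in rows, so rows that do not move let the fingers close. It gives the time, the measured TCP pose, the force, the opening and the grip force at its end, in the units of the state.
- env.get_state(): the state, without advancing time (a new reading comes with each control period).
- env.grab_frame(name): name is "scene" or "side" or "wrist"; returns a dict with "color" (384x512x3 uint8, red, green, blue), "z_map" (384x512 float32, m along the optical axis (not along the pixel's ray), 0 where there is no reading), "vfov" (degrees; the focal length in pixels is half the picture's height over the tangent of half this angle, whatever the lens; pixels are square), "cx", "cy" (the principal point, pixels), "view" (4x4, takes a point from world to camera coordinates). Camera axes: x right, y down, z forward; pixel columns grow to the right and rows downward; lengths in m; the calibration is good to about 2 mm. A picture is of the moment at which its call begins.
- env.finish_job(): hands the job in; it is judged then, once.
The state is a dict: "time": time; "qpos": joint angles; "qd": joint speeds; "joint_torque": joint torques, N m; "tool_pos": TCP position; "tool_rot": TCP orientation; "contact_force": force on the tool from outside, world axes, zero at the start; "torque": the same for the moment, N m; "width": finger opening in m; "finger_force": force on a finger pad.
Only numpy, scipy, OpenCV 4.12 (cv2) and the standard library are available. Lean on these libraries where they do the work, as an engineer would, in place of code of your own. Each camera call takes 0.05 s, during which the arm holds its last target. There are 200 camera calls.

## Working session

There is one attempt and no reset: what is moved stays moved. The work goes in short steps, Python scripts to look and compute and a tool call to move; the robot and the scene stay as the last step left them, time stands still between calls to the robot, and variables do not carry over. Pictures are saved under pics/ and viewed, at most 10 in all, crops included, and the job is handed in when it is done.

Besides the shell and the picture viewer there is one more tool, called after "Emit:" as a command line: name --argument value ..., lists and objects as JSON in quotes. drive_tool: Moves the arm, as the interface text tells. Its arguments: {"type":"object","properties":{"steps":{"type":"array"}},"required":["steps"]}

```bash
ls; mkdir -p pics
cat > h.py <<'E'
import numpy as np, cv2
from rig import env
def grab(n):
    f=env.grab_frame(n); np.savez(f'{n}.npz',**f); return f
def load(n): return dict(np.load(f'{n}.npz'))
def foc(f): return f['color'].shape[0]/2/np.tan(np.radians(float(f['vfov']))/2)
def cloud(f):
    z=f['z_map']; F=foc(f); v,u=np.mgrid[:z.shape[0],:z.shape[1]]
    P=np.stack([(u-f['cx'])/F*z,(v-f['cy'])/F*z,z,np.ones_like(z)],-1)
    W=P@np.linalg.inv(f['view']).T
    W[z<=0]=np.nan; return W[...,:3]
def proj(f,p):
    c=f['view']@np.r_[p,1]; F=foc(f); return c[0]/c[2]*F+f['cx'],c[1]/c[2]*F+f['cy']
E
python3 - <<'E'
from h import *
a=grab('scene');b=grab('side')
for n,f in(('scene',a),('side',b)): cv2.imwrite(f'pics/{n}0.png',cv2.resize(f['color'][...,::-1],(800,600)))
for f in (a,b): print(f['vfov'],f['cx'],f['cy'],np.linalg.inv(f['view']).round(3).tolist())
print(env.get_state())
E
```

```text
pics
47.354683063248515 256.8173008651907 188.37950197965236 [[0.577, -0.378, 0.724, -0.231], [-0.816, -0.282, 0.504, -0.697], [0.014, -0.882, -0.472, 0.627], [0.0, 0.0, 0.0, 1.0]]
47.47984872897377 257.94257147330654 187.84713768467012 [[0.821, -0.232, 0.522, 0.013], [-0.571, -0.333, 0.751, -0.982], [-0.0, -0.914, -0.406, 0.561], [0.0, 0.0, 0.0, 1.0]]
{'time': 0.1, 'qpos': array([ 1.19044165e+00,  3.00405323e-01,  1.52156020e+00, -1.96449354e-05,
        1.32067523e+00, -6.66099311e-02]), 'qd': array([ 0.00093896, -0.00017047, -0.00292754, -0.00018719,  0.00050514,
       -0.00180557]), 'joint_torque': array([ 2.74537058e-03, -5.44382930e+01, -3.62372375e+01, -1.06103533e-05,
        3.00493237e-03,  2.77798904e-06]), 'tool_pos': array([0.1696731 , 0.5229428 , 0.23076622]), 'tool_rot': array([-3.14054561e+00, -5.07759354e-05,  2.82785275e+00]), 'contact_force': array([-0.00977633,  0.1434184 , -0.16475886]), 'torque': array([ 0.00535597, -0.01974544, -0.03665021]), 'finger_force': 0.0, 'width': 0.08537795634590006}
```

View pics/scene0.png

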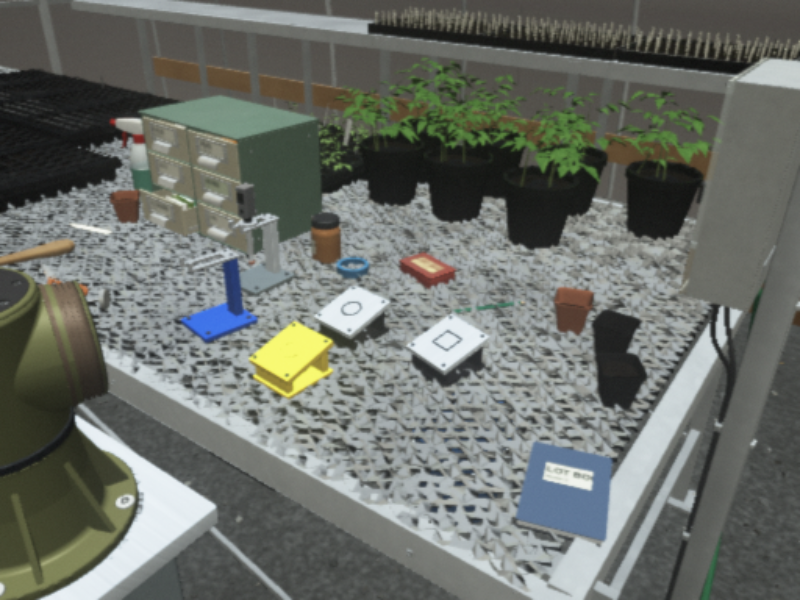

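View pics/side0.png

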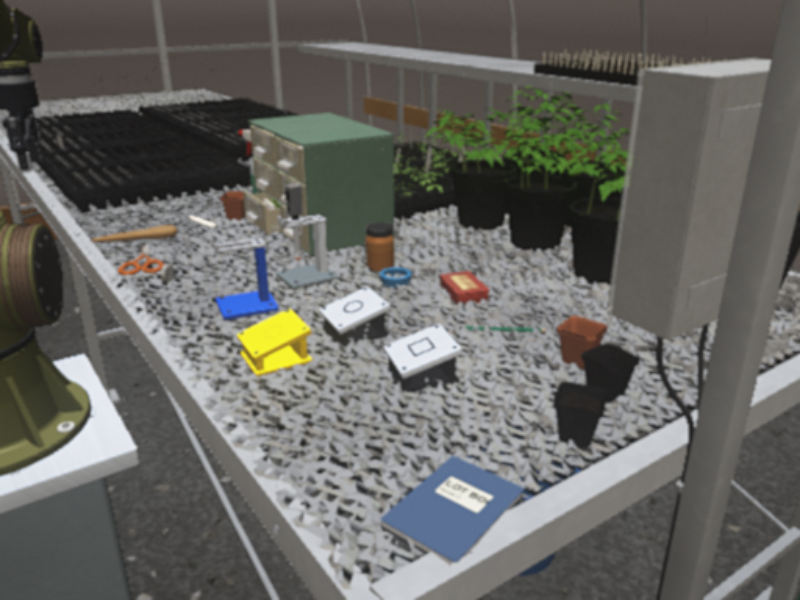

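In the scene view the grey hanger, with the probe's dark handle, is at about (246,200) and its base at (262,278). The blue look-alike is at (225,300), the ring plate at (352,308), the yellow look-alike at (292,355), and the square plate at (448,342). In the side view the probe is at (293,200), the ring at (354,306) and the square at (421,346). I choose the grey hanger and the aluminium ring plate.

```bash
python3 - <<'E'
from h import *
for n,box in(('scene',(115,110,195,195)),('side',(165,110,225,190))):
    f=load(n); W=cloud(f)
    def at(u,v):return W[int(v/1.5625),int(u/1.5625)].round(3)
    pts={'scene':dict(handle=(246,200),post=(270,245),base=(262,280),ring=(352,308),jar=(326,222),tape=(352,266),blue=(232,285),sq=(448,341)),
     'side':dict(handle=(294,200),post=(320,245),base=(305,275),ring=(354,306),jar=(379,232),tape=(396,275),sq=(421,346))}[n]
    print(n,{k:at(*p).tolist() for k,p in pts.items()})
    # ring plate: plane fit and extents
    u,v=pts['ring']; u/=1.5625;v/=1.5625
    c=W[int(v),int(u)]
    col=f['color'].astype(int)
    m=(np.linalg.norm(W[...,:2]-c[:2],axis=-1)<.07)&(W[...,2]>.034)&(W[...,2]<.072)
    P=W[m]
    for _ in range(5):
        o=P.mean(0);nn=np.linalg.svd(P-o)[2][2];nn*=np.sign(nn[2]);d=(W-o)@nn
        P=W[m&(abs(d)<.003)]
    print('plate mean',o.round(4),'n',nn.round(4),'tilt',np.degrees(np.arccos(nn[2])).round(2),'az',np.arctan2(nn[1],nn[0]).round(3),len(P))
    h=P[:,:2].astype(np.float32)
    # black ring pixels
    mm=m&(abs((W-o)@nn)<.004)&(np.linalg.norm(W-o,axis=-1)<.03)&(col.sum(-1)<300)
    print('ring px',mm.sum(),W[mm].mean(0).round(4))
    x0,y0,x1,y1=box
    cr=f['color'][y0:y1,x0:x1,::-1]; cv2.imwrite(f'pics/{n}_hang.png',cv2.resize(cr,None,fx=6.5,fy=6.5,interpolation=cv2.INTER_CUBIC))
E
python3 -c "
import cv2,numpy as np
a=cv2.imread('pics/scene_hang.png');b=cv2.imread('pics/side_hang.png');h=max(a.shape[0],b.shape[0])
p=lambda x:cv2.copyMakeBorder(x,0,h-x.shape[0],0,0,0)
o=np.hstack([p(a),p(b)]);s=min(800/o.shape[1],600/o.shape[0]);print(a.shape,b.shape,s);cv2.imwrite('pics/hang2.png',cv2.resize(o,None,fx=s,fy=s))"
```

```text
scene {'handle': [0.581, 0.222, 0.181], 'post': [0.633, 0.226, 0.074], 'base': [0.6, 0.221, 0.01], 'ring': [0.56, -0.043, 0.052], 'jar': [0.752, 0.181, 0.093], 'tape': [0.76, 0.12, 0.008], 'blue': [0.472, 0.157, 0.072], 'sq': [0.57, -0.229, 0.05]}
plate mean [ 0.5579 -0.0426  0.05  ] n [-0.2566  0.0286  0.9661] tilt 14.96 az 3.03 779
ring px 0 [nan nan nan]
side {'handle': [0.587, 0.225, 0.18], 'post': [0.635, 0.22, 0.079], 'base': [0.6, 0.225, 0.015], 'ring': [0.563, -0.037, 0.056], 'jar': [0.758, 0.182, 0.093], 'tape': [0.764, 0.126, 0.01], 'sq': [0.57, -0.228, 0.057]}
plate mean [ 0.5581 -0.0429  0.0549] n [-0.258   0.0266  0.9658] tilt 15.03 az 3.039 621
ring px 0 [nan nan nan]
(552, 520, 3) (520, 390, 3) 0.8791208791208791<stdin>:21: RuntimeWarning: Mean of empty slice.
  ret = um.true_divide(
```

View pics/hang2.png

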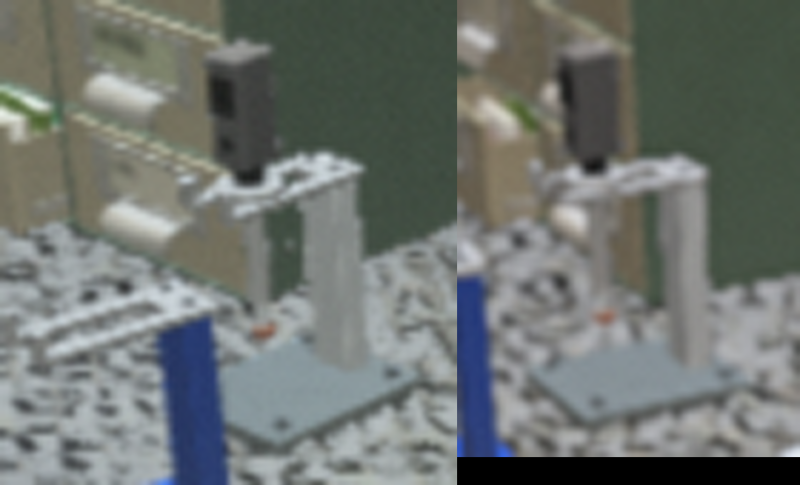

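The crops show the probe's grey handle in the grey fork (left crop (240,110), right crop (590,105)), collar at (248,172) and foot at (262,330). The blue fork beside it is empty, so the choice holds. Next I check clearances and the wrist camera mount.

Run:
```python
from h import *
for n in('scene','side'):
    W=cloud(load(n)).reshape(-1,3)
    m=(W[:,2]>.15)&(W[:,2]<.33)&(W[:,0]>.3)&(W[:,0]<.95)&(abs(W[:,1])<.6)
    P=W[m]; H,xe,ye=np.histogram2d(P[:,0],P[:,1],bins=[np.arange(.3,1,.05),np.arange(-.6,.65,.05)])
    print(n); [print(round(x,2),[(round(y,2),int(c)) for y,c in zip(ye,r) if c>3]) for x,r in zip(xe,H)]
    h=P[(np.hypot(P[:,0]-.585,P[:,1]-.225)<.035)]; print('handle',len(h),np.median(h,0).round(3),h.min(0).round(3),h.max(0).round(3))
f=grab('wrist'); T=np.linalg.inv(f['view']);print(f['vfov'],T.round(3).tolist())
s=env.get_state();print(s['tool_pos'],s['tool_rot'])
```

```text
scene
0.3 []
0.35 []
0.4 []
0.45 []
0.5 []
0.55 [(np.float64(-0.6), 1427), (np.float64(-0.55), 70), (np.float64(0.2), 216)]
0.6 [(np.float64(-0.6), 109), (np.float64(0.2), 17), (np.float64(0.35), 9)]
0.65 [(np.float64(0.3), 500), (np.float64(0.35), 384), (np.float64(0.4), 315), (np.float64(0.45), 300), (np.float64(0.5), 308), (np.float64(0.55), 287)]
0.7 [(np.float64(-0.6), 28), (np.float64(0.3), 452), (np.float64(0.35), 64), (np.float64(0.4), 80), (np.float64(0.45), 74), (np.float64(0.5), 50), (np.float64(0.55), 56)]
0.75 [(np.float64(0.3), 432), (np.float64(0.35), 59), (np.float64(0.4), 57), (np.float64(0.45), 54), (np.float64(0.5), 55), (np.float64(0.55), 44)]
0.8 [(np.float64(0.3), 399), (np.float64(0.35), 51), (np.float64(0.4), 48), (np.float64(0.45), 48), (np.float64(0.5), 49), (np.float64(0.55), 46)]
0.85 [(np.float64(0.3), 260), (np.float64(0.35), 38), (np.float64(0.4), 41), (np.float64(0.45), 42), (np.float64(0.5), 39), (np.float64(0.55), 41)]
0.9 []
handle 233 [0.581 0.225 0.181] [0.573 0.219 0.15 ] [0.608 0.247 0.207]
side
0.3 []
0.35 []
0.4 []
0.45 []
0.5 []
0.55 [(np.flo
[... 530 characters left out ...]
t64(0.35), 40), (np.float64(0.4), 36), (np.float64(0.45), 34), (np.float64(0.5), 32), (np.float64(0.55), 28)]
0.8 [(np.float64(0.3), 436), (np.float64(0.35), 38), (np.float64(0.4), 34), (np.float64(0.45), 31), (np.float64(0.5), 27), (np.float64(0.55), 30)]
0.85 [(np.float64(0.3), 275), (np.float64(0.35), 26), (np.float64(0.4), 28), (np.float64(0.45), 26), (np.float64(0.5), 29), (np.float64(0.55), 24)]
0.9 []
handle 211 [0.585 0.226 0.184] [0.574 0.22  0.15 ] [0.606 0.246 0.211]
66.85623446882772 [[0.309, 0.913, 0.266, 0.102], [0.951, -0.296, -0.088, 0.545], [-0.001, 0.28, -0.96, 0.373], [0.0, 0.0, 0.0, 1.0]]
[0.16968223 0.52298237 0.23085083] [-3.14071227e+00 -6.86953804e-05  2.82782950e+00]
```

Emit:
drive_tool --steps '[{"tz": 0.03}, {"tz": 0.03}, {"tx": 0.025, "ty": -0.022, "az": 0.02}, {"tx": 0.025, "ty": -0.022, "az": 0.02}, {"tx": 0.025, "ty": -0.022, "az": 0.02}, {"tx": 0.025, "ty": -0.022, "az": 0.02}, {"tx": 0.025, "ty": -0.022, "az": 0.02}, {"tx": 0.025, "ty": -0.022, "az": 0.02}, {"tx": 0.025, "ty": -0.022, "az": 0.02}, {"tx": 0.025, "ty": -0.022, "az": 0.02}, {"tx": 0.025, "ty": -0.022, "az": 0.02}, {"tx": 0.025, "ty": -0.022, "az": 0.02}, {"tx": 0.025, "ty": -0.022, "az": 0.02}, {"tx": 0.025, "ty": -0.022, "az": 0.02}, {"tx": 0.025, "ty": -0.022, "az": 0.02}, {"tx": 0.025, "ty": -0.022, "az": 0.02}, {"tx": 0.025, "az": 0.02}, {}]'

```text
invalid input at $.steps[0]: expected keys fingers, tx, ty, tz, ax, ay, az
```

Emit:
drive_tool --steps '[{"fingers": 0.0854, "tx": 0, "ty": 0, "tz": 0.03, "ax": 0, "ay": 0, "az": 0}, {"fingers": 0.0854, "tx": 0, "ty": 0, "tz": 0.03, "ax": 0, "ay": 0, "az": 0}, {"fingers": 0.0854, "tx": 0.028, "ty": -0.024, "tz": 0, "ax": 0, "ay": 0, "az": 0.02}, {"fingers": 0.0854, "tx": 0.028, "ty": -0.024, "tz": 0, "ax": 0, "ay": 0, "az": 0.02}, {"fingers": 0.0854, "tx": 0.028, "ty": -0.024, "tz": 0, "ax": 0, "ay": 0, "az": 0.02}, {"fingers": 0.0854, "tx": 0.028, "ty": -0.024, "tz": 0, "ax": 0, "ay": 0, "az": 0.02}, {"fingers": 0.0854, "tx": 0.028, "ty": -0.024, "tz": 0, "ax": 0, "ay": 0, "az": 0.02}, {"fingers": 0.0854, "tx": 0.028, "ty": -0.024, "tz": 0, "ax": 0, "ay": 0, "az": 0.02}, {"fingers": 0.0854, "tx": 0.028, "ty": -0.024, "tz": 0, "ax": 0, "ay": 0, "az": 0.02}, {"fingers": 0.0854, "tx": 0.028, "ty": -0.024, "tz": 0, "ax": 0, "ay": 0, "az": 0.02}, {"fingers": 0.0854, "tx": 0.028, "ty": -0.024, "tz": 0, "ax": 0, "ay": 0, "az": 0.02}, {"fingers": 0.0854, "tx": 0.028, "ty": -0.024, "tz": 0, "ax": 0, "ay": 0, "az": 0.02}, {"fingers": 0.0854, "tx": 0.028, "ty": -0.024, "tz": 0, "ax": 0, "ay": 0, "az": 0.02}, {"fingers": 0.0854, "tx": 0.028, "ty": -0.024, "tz": 0, "ax": 0, "ay": 0, "az": 0.02}, {"fingers": 0.0854, "tx": 0.028, "ty": -0.024, "tz": 0, "ax": 0, "ay": 0, "az": 0.02}, {"fingers": 0.0854, "tx": 0, "ty": 0, "tz": 0, "ax": 0, "ay": 0, "az": 0.02}, {"fingers": 0.0854, "tx": 0, "ty": 0, "tz": 0, "ax": 0, "ay": 0, "az": 0.02}]'

```text
time: 1.85
tool_pos: [0.5339, 0.2107, 0.2907]
tool_rot: [-3.141, -0.001, 3.128]
contact_force: [-0.4, -0.7, 0.9]
width: 0.0856
finger_force: 0.0
```

Run:
```python
from h import *
f=grab('wrist');cv2.imwrite('pics/w1.png',cv2.resize(f['color'][...,::-1],(800,600)))
s=env.get_state();print(s['time'],s['tool_pos'],s['tool_rot'],s['qpos'])
W=cloud(f); P=W.reshape(-1,3)
t=P[(np.hypot(P[:,0]-.588,P[:,1]-.232)<.04)&(P[:,2]>.19)&(P[:,2]<.23)]
print('top',len(t),np.median(t,0).round(4),t.min(0).round(4),t.max(0).round(4))
tt=t[abs(t[:,2]-np.percentile(t[:,2],80))<.004]
print(cv2.minAreaRect(tt[:,:2].astype(np.float32)))
```

```text
1.9 [0.53349192 0.21129421 0.2909974 ] [-3.14154771e+00 -6.63412058e-04  3.12999749e+00] [ 3.13204545e-01  3.16990155e-01  1.36083079e+00  1.70072278e-04
  1.46441477e+00 -1.24601474e+00]
top 947 [0.5867 0.2341 0.2063] [0.5761 0.2221 0.1903] [0.6052 0.2469 0.2087]
((0.5909630060195923, 0.234559565782547), (0.02724517323076725, 0.023858336731791496), 5.334291934967041)
```

View pics/w1.png

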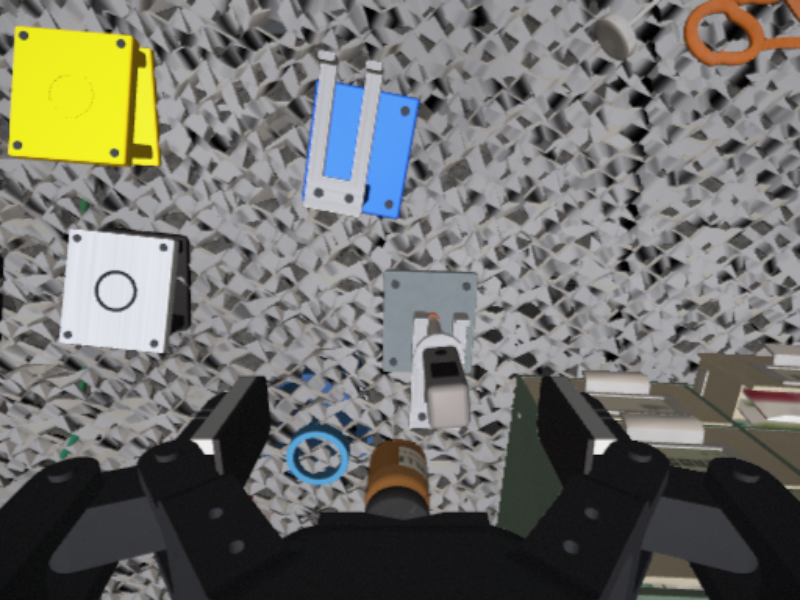

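The wrist view shows the handle at (445,390), the fork at (445,330) opening upward in the picture (world -x), the ring at (116,291) and the blue decoy at (360,140). Next I get a precise handle yaw and ring centre.

Run:
```python
from h import *
f=load('wrist');W=cloud(f);P=W.reshape(-1,3)
m=(np.hypot(P[:,0]-.591,P[:,1]-.2345)<.03)&(P[:,2]>.152)&(P[:,2]<.200)
Q=P[m]; print(len(Q),Q.min(0).round(3),Q.max(0).round(3))
# front face fit
F=Q[Q[:,0]<.585]
for _ in range(6):
    k=np.polyfit(F[:,1],F[:,0],1); F=Q[abs(Q[:,0]-np.polyval(k,Q[:,1]))<.002]
print('front face yaw',-np.arctan(k[0]),len(F),'y span',np.percentile(F[:,1],[2,98]),'x@mid',np.polyval(k,.2345))
for n in('scene','side'):
    R=cloud(load(n)).reshape(-1,3);Q2=R[(np.hypot(R[:,0]-.591,R[:,1]-.2345)<.03)&(R[:,2]>.155)&(R[:,2]<.2)]
    print(n,cv2.minAreaRect(Q2[:,:2].astype(np.float32)))
# collar
c=P[(np.hypot(P[:,0]-.591,P[:,1]-.2345)<.03)&(P[:,2]>.1)&(P[:,2]<.15)];print('low',len(c),c.min(0).round(3),c.max(0).round(3))
# ring in all views by gray threshold inside plate
for n,(u,v) in dict(wrist=(116,291),scene=(352,308),side=(354,306)).items():
    f=load(n);W=cloud(f);g=cv2.cvtColor(f['color'],cv2.COLOR_RGB2GRAY).astype(float)
    u/=1.5625;v/=1.5625;c=np.nanmean(W[int(v)-2:int(v)+3,int(u)-2:int(u)+3],axis=(0,1))
    m=(np.linalg.norm(W-c,axis=-1)<.024)
    bg=np.median(g[m]);w=np.clip(bg-15-g,0,None)*m
    vv,uu=np.mgrid[:384,:512];U,V=(w*uu).sum()/w.sum(),(w*vv).sum()/w.sum()
    pts=np.argwhere(w>15)[:,::-1].astype(np.float32)
    e=cv2.fitEllipse(pts)
    X=W[int(round(V))-1:int(round(V))+2,int(round(U))-1:int(round(U))+2].mean((0,1))
    mm=(np.linalg.norm(W-c,axis=-1)<.04);PP=W[mm];o=PP.mean(0)
    for _ in range(5):
        o=PP.mean(0);nn=np.linalg.svd(PP-o)[2][2];nn*=np.sign(nn[2]);PP=W[mm&(abs((W-o)@nn)<.003)]
    # intersect ellipse-centre ray with plane
    T=np.linalg.inv(f['view']);Fo=foc(f);d=T[:3,:3]@np.array([(e[0][0]-f['cx'])/Fo,(e[0][1]-f['cy'])/Fo,1]);C=T[:3,3]
    X2=C+d*(((o-C)@nn)/(d@nn))
    print(n,(U,V),e,X.round(4),X2.round(4),nn.round(4),np.arctan2(-nn[1],-nn[0]).round(3))
    A=np.zeros(0)
```

```text
518 [0.576 0.222 0.152] [0.601 0.246 0.2  ]
front face yaw 0.07775095264344774 482 y span [0.2230865  0.24424561] x@mid 0.5776770676790481
scene ((0.5874406099319458, 0.22785617411136627), (0.02284679003059864, 0.03502318263053894), 60.738948822021484)
side ((0.5854991674423218, 0.22721761465072632), (0.019064446911215782, 0.03270071744918823), 61.161712646484375)
low 656 [0.563 0.215 0.125] [0.619 0.254 0.15 ]
wrist (np.float64(73.38142845039397), np.float64(185.62577310853172)) ((73.50658416748047, 185.8441619873047), (24.655166625976562, 25.36328887939453), 96.04450225830078) [ 0.561  -0.0407  0.0525] [ 0.5609 -0.0401  0.0521] [-0.2566  0.0339  0.9659] -0.131
scene (np.float64(224.13607924921794), np.float64(196.94838373305527)) ((224.40953063964844, 196.93875122070312), (7.926478385925293, 12.606460571289062), 74.91647338867188) [ 0.5601 -0.0391  0.0508] [ 0.5609 -0.0399  0.0509] [-0.2544  0.0376  0.9664] -0.147
side (np.float64(224.82670906200318), np.float64(196.4308426073132)) ((225.6628875732422, 195.7569580078125), (6.191243648529053, 11.713669776916504), 72.50133514404297) [ 0.5582 -0.04    0.0551] [ 0.56   -0.0406  0.0556] [-0.2588  0.0292  0.9655] -0.112
```

Emit:
drive_tool --steps '[{"fingers": 0.0854, "tx": 0.02, "ty": 0.008, "tz": 0, "ax": 0, "ay": 0, "az": 0.03}, {"fingers": 0.0854, "tx": 0.02, "ty": 0.008, "tz": 0, "ax": 0, "ay": 0, "az": 0.03}, {"fingers": 0.0854, "tx": 0.018, "ty": 0.0075, "tz": 0, "ax": 0, "ay": 0, "az": 0.03}, {"fingers": 0.0854, "tx": 0, "ty": 0, "tz": -0.02, "ax": 0, "ay": 0, "az": 0}, {"fingers": 0.0854, "tx": 0, "ty": 0, "tz": -0.02, "ax": 0, "ay": 0, "az": 0}, {"fingers": 0.0854, "tx": 0, "ty": 0, "tz": -0.02, "ax": 0, "ay": 0, "az": 0}, {"fingers": 0.0854, "tx": 0, "ty": 0, "tz": 0, "ax": 0, "ay": 0, "az": 0}, {"fingers": 0.0854, "tx": 0, "ty": 0, "tz": 0, "ax": 0, "ay": 0, "az": 0}]'

```text
time: 2.7
tool_pos: [0.5914, 0.2354, 0.2321]
tool_rot: [3.141, 0.0, -3.064]
contact_force: [0.5, -0.3, 0.9]
width: 0.0857
finger_force: 0.0
```

Run:
```python
from h import *
s=env.get_state();print(s['tool_pos'],s['tool_rot'])
f=grab('wrist');cv2.imwrite('pics/w2.png',cv2.resize(f['color'][...,::-1],(800,600)))
P=cloud(f).reshape(-1,3)
t=P[(np.hypot(P[:,0]-.591,P[:,1]-.2345)<.022)&(P[:,2]>.202)&(P[:,2]<.214)]
print('top',len(t),np.median(t,0).round(4),cv2.minAreaRect(t[:,:2].astype(np.float32)))
Q=P[(np.hypot(P[:,0]-.591,P[:,1]-.2345)<.03)&(P[:,2]>.152)&(P[:,2]<.200)]
F=Q[Q[:,0]<.585]
for _ in range(6):
    k=np.polyfit(F[:,1],F[:,0],1); F=Q[abs(Q[:,0]-np.polyval(k,Q[:,1]))<.002]
print('yaw',-np.arctan(k[0]),len(F),'y span',np.percentile(F[:,1],[1,99]),'x@mid',np.polyval(k,.2345))
```

```text
[0.59140959 0.23537976 0.23209845] [ 3.14147113e+00  3.51157759e-04 -3.06440510e+00]
top 1513 [0.5897 0.2348 0.2066] ((0.5908102989196777, 0.23480328917503357), (0.02709341235458851, 0.02388826571404934), 4.8023681640625)
yaw 0.07263460144010436 582 y span [0.22320637 0.24458897] x@mid 0.5775970843827087
```

Emit:
drive_tool --steps '[{"fingers": 0.0854, "tx": 0, "ty": -0.0005, "tz": -0.02, "ax": 0, "ay": 0, "az": 0}, {"fingers": 0.0854, "tx": 0, "ty": 0, "tz": -0.02, "ax": 0, "ay": 0, "az": 0}, {"fingers": 0.0854, "tx": 0, "ty": 0, "tz": -0.02, "ax": 0, "ay": 0, "az": 0}, {"fingers": 0.0854, "tx": 0, "ty": 0, "tz": -0.014, "ax": 0, "ay": 0, "az": 0}, {"fingers": 0.0854, "tx": 0, "ty": 0, "tz": 0, "ax": 0, "ay": 0, "az": 0}, {"fingers": 0.06, "tx": 0, "ty": 0, "tz": 0, "ax": 0, "ay": 0, "az": 0}, {"fingers": 0.04, "tx": 0, "ty": 0, "tz": 0, "ax": 0, "ay": 0, "az": 0}, {"fingers": 0.03, "tx": 0, "ty": 0, "tz": 0, "ax": 0, "ay": 0, "az": 0}, {"fingers": 0.015, "tx": 0, "ty": 0, "tz": 0, "ax": 0, "ay": 0, "az": 0}, {"fingers": 0.0, "tx": 0, "ty": 0, "tz": 0, "ax": 0, "ay": 0, "az": 0}, {"fingers": 0.0, "tx": 0, "ty": 0, "tz": 0, "ax": 0, "ay": 0, "az": 0}, {"fingers": 0.0, "tx": 0, "ty": 0, "tz": 0, "ax": 0, "ay": 0, "az": 0}, {"fingers": 0.0, "tx": 0, "ty": 0, "tz": 0, "ax": 0, "ay": 0, "az": 0}]'

```text
time: 4.05
tool_pos: [0.592, 0.2341, 0.1579]
tool_rot: [3.141, 0.001, -3.065]
contact_force: [-0.5, -0.8, 5.0]
width: 0.0233
finger_force: 59.9
```

Emit:
drive_tool --steps '[{"fingers": 0, "tx": 0, "ty": 0, "tz": 0.005, "ax": 0, "ay": 0, "az": 0}, {"fingers": 0, "tx": 0, "ty": 0, "tz": 0.01, "ax": 0, "ay": 0, "az": 0}, {"fingers": 0, "tx": 0, "ty": 0, "tz": 0.015, "ax": 0, "ay": 0, "az": 0}, {"fingers": 0, "tx": 0, "ty": 0, "tz": 0.015, "ax": 0, "ay": 0, "az": 0}, {"fingers": 0, "tx": 0, "ty": 0, "tz": 0.015, "ax": 0, "ay": 0, "az": 0}, {"fingers": 0, "tx": 0, "ty": 0, "tz": 0.015, "ax": 0, "ay": 0, "az": 0}, {"fingers": 0, "tx": 0, "ty": 0, "tz": 0.015, "ax": 0, "ay": 0, "az": 0}, {"fingers": 0, "tx": 0, "ty": 0, "tz": 0.015, "ax": 0, "ay": 0, "az": 0}, {"fingers": 0, "tx": 0, "ty": 0, "tz": 0.015, "ax": 0, "ay": 0, "az": 0}, {"fingers": 0, "tx": 0, "ty": 0, "tz": 0.01, "ax": 0, "ay": 0, "az": 0}, {"fingers": 0, "tx": 0, "ty": 0, "tz": 0, "ax": 0, "ay": 0, "az": 0}, {"fingers": 0, "tx": 0, "ty": 0, "tz": 0, "ax": 0, "ay": 0, "az": 0}]'

```text
time: 5.25
tool_pos: [0.5917, 0.2341, 0.287]
tool_rot: [-3.142, -0.0, -3.065]
contact_force: [-0.2, 0.3, -1.5]
width: 0.0231
finger_force: 59.1
```

Run:
```python
from h import *
s=env.get_state();print(s['time'],s['tool_pos'],s['tool_rot'],s['contact_force'])
c=s['tool_pos']
ims=[]
for n in('scene','side'):
    f=grab(n); u,v=map(int,proj(f,c-[0,0,.05])); print(n,u,v)
    x0,y0=u-45,v-50; ims.append(cv2.resize(f['color'][y0:y0+130,x0:x0+90,::-1],None,fx=4.4,fy=4.4,interpolation=cv2.INTER_CUBIC)); print(x0,y0)
cv2.imwrite('pics/lift.png',np.hstack(ims))
```

```text
5.25 [0.59166055 0.23411496 0.28701712] [-3.14153074e+00 -3.19817769e-04 -3.06538977e+00] [-0.22692016  0.26662841 -1.46772295]
scene 154 107
109 57
side 186 109
141 59
```

View pics/lift.png

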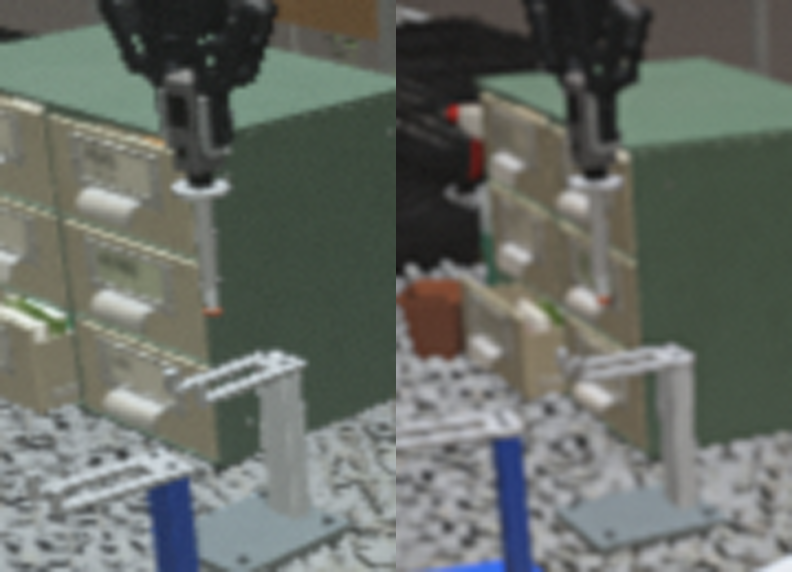

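The crops show the probe lifted clear and hanging straight: foot at (211,312) and collar at (200,187) on the left, foot at (603,300) and collar at (595,182) on the right. Now I triangulate the foot and axis.

Run:
```python
from h import *
a,b=load('scene'),load('side')
def tri(p,q):
    def M(f):
        F=foc(f);return np.array([[F,0,f['cx']],[0,F,f['cy']],[0,0,1]])@f['view'][:3]
    X=cv2.triangulatePoints(M(a),M(b),np.array(p,float).reshape(2,1),np.array(q,float).reshape(2,1));X=X[:3,0]/X[3]
    return X.round(4),np.r_[proj(a,X)-np.array(p),proj(b,X)-np.array(q)].round(2)
L=lambda x,y:(109+(x+.5)/4.4-.5,57+(y+.5)/4.4-.5);R=lambda x,y:(141+(x-396+.5)/4.4-.5,59+(y+.5)/4.4-.5)
print('foot',tri(L(212,315),R(604,303)),'collar',tri(L(200,187),R(595,182)))
for f in(a,b):
    W=cloud(f).reshape(-1,3);m=(np.hypot(W[:,0]-.591,W[:,1]-.234)<.025)&(W[:,2]>.16)&(W[:,2]<.245)
    P=W[m];print(len(P))
    C=np.linalg.inv(f['view'])[:3,3];d=np.array([.591,.234])-C[:2];d/=np.linalg.norm(d)
    if len(P)>8: print('shaft axis (surface+6mm)',[(round(z,3),(np.median(P[abs(P[:,2]-z)<.008][:,:2],0)+.006*d).round(4).tolist()) for z in(.18,.2,.22,.235) if (abs(P[:,2]-z)<.008).sum()>3])
    print(P[:,2].min())
# probe colours in wrist view
f=grab('wrist');P=cloud(f).reshape(-1,3);m=(np.hypot(P[:,0]-.591,P[:,1]-.234)<.025)&(P[:,2]>.15)&(P[:,2]<.3);Q=P[m];print('wrist',len(Q))
for z in(.18,.19,.2,.21,.22,.23,.24,.25):
    q=Q[abs(Q[:,2]-z)<.005]
    if len(q)>3:print(z,len(q),np.median(q,0).round(4),q[:,1].min().round(4),q[:,1].max().round(4))
print(Q[:,2].min())
```

```text
foot (array([0.59  , 0.2327, 0.1775]), array([ 0.07, -0.5 , -0.12,  0.46])) collar (array([0.5882, 0.23  , 0.2649]), array([ 0.07, -0.47, -0.11,  0.43]))
92
shaft axis (surface+6mm) [(0.18, [0.5934, 0.2371]), (0.2, [0.592, 0.2367]), (0.22, [0.5922, 0.235]), (0.235, [0.5913, 0.235])]
0.1766220185929362
76
shaft axis (surface+6mm) [(0.18, [0.5926, 0.2354]), (0.2, [0.5907, 0.2386]), (0.22, [0.5909, 0.2376]), (0.235, [0.5919, 0.2375])]
0.1797784780863611
wrist 2029
0.18 63 [0.5878 0.2336 0.1804] 0.2285 0.2401
0.19 6 [0.5875 0.234  0.1859] 0.2327 0.2363
0.2 41 [0.586  0.2335 0.2004] 0.2287 0.2395
0.21 48 [0.5859 0.2342 0.21  ] 0.2283 0.2393
0.22 25 [0.5857 0.2334 0.2175] 0.2298 0.2382
0.17628072192259653
```

Emit:
drive_tool --steps '[{"fingers": 0, "tx": -0.004, "ty": -0.015, "tz": 0.005, "ax": -0.002, "ay": -0.012, "az": 0}, {"fingers": 0, "tx": -0.0063, "ty": -0.0245, "tz": 0, "ax": -0.003, "ay": -0.0235, "az": 0}, {"fingers": 0, "tx": -0.0063, "ty": -0.0245, "tz": 0, "ax": -0.003, "ay": -0.0235, "az": 0}, {"fingers": 0, "tx": -0.0063, "ty": -0.0245, "tz": 0, "ax": -0.003, "ay": -0.0235, "az": 0}, {"fingers": 0, "tx": -0.0063, "ty": -0.0245, "tz": 0, "ax": -0.003, "ay": -0.0235, "az": 0}, {"fingers": 0, "tx": -0.0063, "ty": -0.0245, "tz": 0, "ax": -0.003, "ay": -0.0235, "az": 0}, {"fingers": 0, "tx": -0.0063, "ty": -0.0245, "tz": 0, "ax": -0.003, "ay": -0.0235, "az": 0}, {"fingers": 0, "tx": -0.0063, "ty": -0.0245, "tz": 0, "ax": -0.003, "ay": -0.0235, "az": 0}, {"fingers": 0, "tx": -0.0063, "ty": -0.0245, "tz": 0, "ax": -0.003, "ay": -0.0235, "az": 0}, {"fingers": 0, "tx": -0.0063, "ty": -0.0245, "tz": 0, "ax": -0.003, "ay": -0.0235, "az": 0}, {"fingers": 0, "tx": -0.0063, "ty": -0.0245, "tz": 0, "ax": -0.003, "ay": -0.0235, "az": 0}, {"fingers": 0, "tx": -0.002, "ty": -0.0095, "tz": -0.015, "ax": -0.002, "ay": -0.0125, "az": 0}, {"fingers": 0, "tx": 0, "ty": 0, "tz": -0.02, "ax": 0, "ay": 0, "az": 0}, {"fingers": 0, "tx": 0, "ty": 0, "tz": -0.02, "ax": 0, "ay": 0, "az": 0}, {"fingers": 0, "tx": 0, "ty": 0, "tz": -0.02, "ax": 0, "ay": 0, "az": 0}, {"fingers": 0, "tx": 0, "ty": 0, "tz": -0.01, "ax": 0, "ay": 0, "az": 0}, {"fingers": 0, "tx": 0, "ty": 0, "tz": 0, "ax": 0, "ay": 0, "az": 0}, {"fingers": 0, "tx": 0, "ty": 0, "tz": 0, "ax": 0, "ay": 0, "az": 0}]'

```text
time: 7.2
tool_pos: [0.523, -0.0354, 0.208]
tool_rot: [-3.087, 0.257, -3.058]
contact_force: [0.3, -0.5, -0.1]
width: 0.0232
finger_force: 59.2
```

```bash
cat >> h.py <<'E'
n=np.array([-.2566,.0335,.966]);n/=np.linalg.norm(n);ring=np.array([.5608,-.0401,.052])
def rep():
    from scipy.spatial.transform import Rotation as Ro
    s=env.get_state();R=Ro.from_euler('xyz',s['tool_rot']).as_matrix();a=-R[:,2]
    tip=s['tool_pos']-.1105*a;e=tip-ring
    print('t',s['time'],'tcp',s['tool_pos'].round(4),'axis',a.round(4),'rotvec to fix',np.cross(a,n).round(4),'tip-ring',e.round(4),'height',(e@n).round(4),'lateral',(e-n*(e@n)).round(4),'F.n',(s['contact_force']@n).round(2),s['contact_force'].round(2),s['torque'].round(3))
E
python3 - <<'E'
from h import *
rep()
T=env.get_state()['tool_pos']
f=grab('wrist');cv2.imwrite('pics/w3.png',cv2.resize(f['color'][...,::-1],(800,600)))
ims=[]
for nm in('scene','side'):
    f=grab(nm);u,v=map(int,proj(f,ring+[0,0,.03]));x0,y0=u-45,v-60;print(nm,x0,y0)
    ims.append(cv2.resize(f['color'][y0:y0+100,x0:x0+90,::-1],None,fx=4.4,fy=4.4,interpolation=cv2.INTER_CUBIC))
cv2.imwrite('pics/pre.png',np.hstack(ims))
E
```

```text
t 7.2 tcp [ 0.523  -0.0354  0.208 ] axis [-0.2572  0.0337  0.9658] rotvec to fix [0.0002 0.0006 0.    ] tip-ring [-0.0093  0.001   0.0492] height 0.05 lateral [ 0.0035 -0.0007  0.001 ] F.n -0.23 [ 0.31 -0.46 -0.14] [-0.014  0.174 -0.035]
scene 179 126
side 180 126
```

View pics/pre.png

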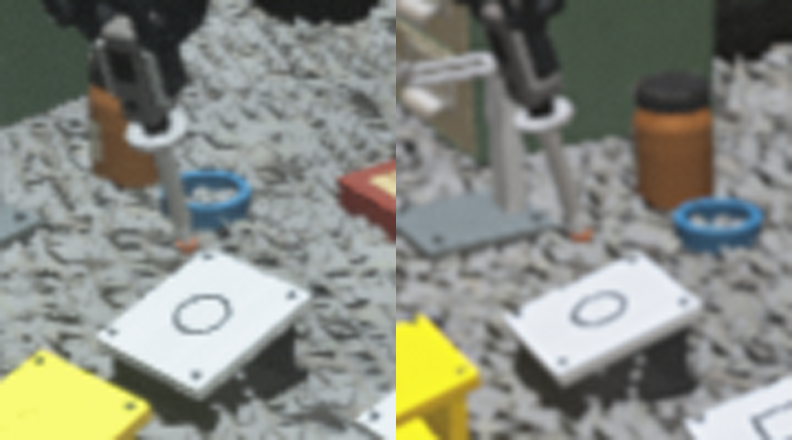

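View pics/w3.png

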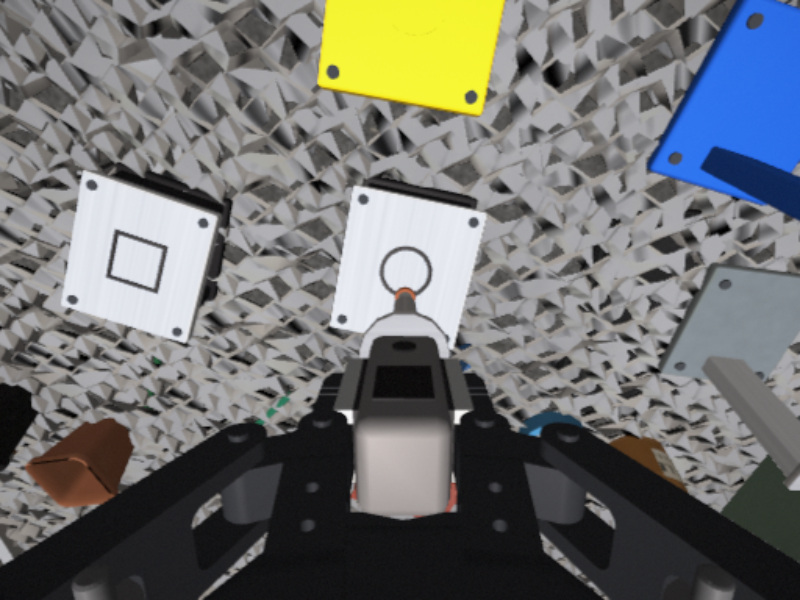

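The foot is about 50 mm above the ring: foot at (188,245) and ring at (202,314) in the left crop, foot at (581,237) and ring at (599,308) in the right crop. In the wrist view the ring is at (405,272), with the square plate away to the left at (137,260). I now re-measure the ring and normal from here and check the foot's predicted projection.

Run:
```python
from h import *
f=grab('wrist')
W=cloud(f);g=cv2.cvtColor(f['color'],cv2.COLOR_RGB2GRAY).astype(float)
mm=(np.linalg.norm(W-ring,axis=-1)<.06);PP=W[mm]
o=ring;nn=n
for _ in range(6):
    PP=W[mm&(abs((W-o)@nn)<.0025)];o=PP.mean(0);nn=np.linalg.svd(PP-o,full_matrices=False)[2][2];nn*=np.sign(nn[2])
print('normal',nn.round(4),len(PP),'tilt',np.degrees(np.arccos(nn[2])).round(2),'ring height on plane dev',((ring-o)@nn).round(4))
F=foc(f);T=np.linalg.inv(f['view'])
# ring: dark pixels on plate, in-plane circle fit
m=(abs((W-o)@nn)<.004)&(np.linalg.norm(W-ring,axis=-1)<.024)&(g<150)
vv,uu=np.nonzero(m);d=np.stack([(uu-f['cx'])/F,(vv-f['cy'])/F,np.ones(len(uu))],1)@T[:3,:3].T;C=T[:3,3]
X=C+d*(((o-C)@nn)/(d@nn))[:,None]
ex=np.array([nn[2],0,-nn[0]]);ex/=np.linalg.norm(ex);ey=np.cross(nn,ex)
a,b=(X-o)@ex,(X-o)@ey
for _ in range(4):
    s=np.linalg.lstsq(np.c_[2*a,2*b,np.ones(len(a))],a*a+b*b,rcond=None)[0];r=np.sqrt(s[2]+s[0]**2+s[1]**2)
    k=abs(np.hypot(a-s[0],b-s[1])-r)<.004;a,b=a[k],b[k]
c=o+s[0]*ex+s[1]*ey;print('ring',c.round(4),'r',r.round(4),len(a))
rep()
for nm in('scene','side'):
    q=load(nm);s=env.get_state();print(nm,'tip proj',np.round(proj(q,s['tool_pos']-.1105*n),1))
s=env.get_state();print('wrist tip',np.array(proj(f,s['tool_pos']-.1105*n))*1.5625)
print('seen scene',179+188/4.4,126+248/4.4,'side',180+(581-396)/4.4,126+240/4.4)
```

```text
normal [-0.2582  0.0334  0.9655] 6519 tilt 15.09 ring height on plane dev -0.0
ring [ 0.5609 -0.0398  0.0521] r 0.0165 210
t 7.4 tcp [ 0.5231 -0.0354  0.2081] axis [-0.2578  0.0338  0.9656] rotvec to fix [0.0003 0.0012 0.    ] tip-ring [-0.0093  0.001   0.0494] height 0.0501 lateral [ 0.0036 -0.0007  0.001 ] F.n -1.28 [-0.48 -0.67 -1.43] [-0.003  0.215 -0.003]
scene tip proj [221.5 181.4]
side tip proj [222.1 180.9]
wrist tip [403.4825897  295.74467431]
seen scene 221.72727272727272 182.36363636363637 side 222.04545454545453 180.54545454545453
```

Emit:
drive_tool --steps '[{"fingers": 0, "tx": -0.0036, "ty": 0.0008, "tz": -0.001, "ax": 0, "ay": 0, "az": 0}, {"fingers": 0, "tx": 0.0026, "ty": -0.0003, "tz": -0.0097, "ax": 0, "ay": 0, "az": 0}, {"fingers": 0, "tx": 0.0026, "ty": -0.0003, "tz": -0.0097, "ax": 0, "ay": 0, "az": 0}, {"fingers": 0, "tx": 0.0026, "ty": -0.0003, "tz": -0.0097, "ax": 0, "ay": 0, "az": 0}, {"fingers": 0, "tx": 0.0026, "ty": -0.0003, "tz": -0.0097, "ax": 0, "ay": 0, "az": 0}, {"fingers": 0, "tx": 0.0013, "ty": -0.0002, "tz": -0.0048, "ax": 0, "ay": 0, "az": 0}, {"fingers": 0, "tx": 0, "ty": 0, "tz": 0, "ax": 0, "ay": 0, "az": 0}, {"fingers": 0, "tx": 0, "ty": 0, "tz": 0, "ax": 0, "ay": 0, "az": 0}]'

```text
time: 8.2
tool_pos: [0.531, -0.036, 0.1628]
tool_rot: [-3.087, 0.256, -3.058]
contact_force: [0.7, 0.4, -0.8]
width: 0.0236
finger_force: 59.3
```

Run:
```python
from h import *
L=[]
for _ in range(8):
    env.grab_frame('side');L.append(env.get_state()['contact_force']@n)
print(np.round(L,2),np.mean(L));rep()
```

```text
[-1.51 -1.78 -1.88 -1.83 -0.61 -0.53 -0.93 -1.14] -1.276842390669958
t 8.6 tcp [ 0.5309 -0.036   0.1629] axis [-0.2568  0.0337  0.9659] rotvec to fix [0.0002 0.0002 0.    ] tip-ring [-0.0015  0.0004  0.0041] height 0.0044 lateral [-0.0004  0.0003 -0.0001] F.n -1.14 [ 0.17 -0.6  -1.11] [ 0.017  0.172 -0.002]
```

Emit:
drive_tool --steps '[{"fingers": 0, "tx": 0.0006, "ty": -0.0001, "tz": -0.0025, "ax": 0, "ay": 0, "az": 0}, {"fingers": 0, "tx": 0.0006, "ty": -0.0001, "tz": -0.0025, "ax": 0, "ay": 0, "az": 0}, {"fingers": 0, "tx": 0.0006, "ty": -0.0001, "tz": -0.0025, "ax": 0, "ay": 0, "az": 0}, {"fingers": 0, "tx": 0.0006, "ty": -0.0001, "tz": -0.0025, "ax": 0, "ay": 0, "az": 0}, {"fingers": 0, "tx": 0, "ty": 0, "tz": 0, "ax": 0, "ay": 0, "az": 0}, {"fingers": 0, "tx": 0, "ty": 0, "tz": 0, "ax": 0, "ay": 0, "az": 0}, {"fingers": 0, "tx": 0, "ty": 0, "tz": 0, "ax": 0, "ay": 0, "az": 0}]'

```text
time: 9.3
tool_pos: [0.5334, -0.0364, 0.1529]
tool_rot: [-3.087, 0.256, -3.058]
contact_force: [-0.2, 0.2, 3.3]
width: 0.0236
finger_force: 59.6
```

Run:
```python
from h import *
L=[]
for _ in range(10):
    env.grab_frame('side');L.append(env.get_state()['contact_force']@n)
print(np.round(L,2),np.mean(L));rep()
f=grab('wrist');u,v=map(int,proj(f,ring));a=cv2.resize(f['color'][v-30:v+30,u-40:u+40,::-1],(400,300),interpolation=cv2.INTER_CUBIC)
f=grab('side');u,v=map(int,proj(f,ring+[0,0,.02]));b=cv2.resize(f['color'][v-30:v+30,u-40:u+40,::-1],(400,300),interpolation=cv2.INTER_CUBIC)
cv2.imwrite('pics/press.png',np.hstack([a,b]))
```

```text
[2.66 2.35 1.45 2.38 2.45 2.62 2.27 3.01 3.1  2.2 ] 2.447484302401451
t 9.8 tcp [ 0.5333 -0.0363  0.1527] axis [-0.2567  0.0336  0.9659] rotvec to fix [0.0001 0.0001 0.    ] tip-ring [ 0.0009  0.     -0.006 ] height -0.006 lateral [-0.0007  0.0002 -0.0002] F.n 2.2 [0.88 0.88 2.48] [ 0.19  -0.123  0.074]
```

View pics/press.png

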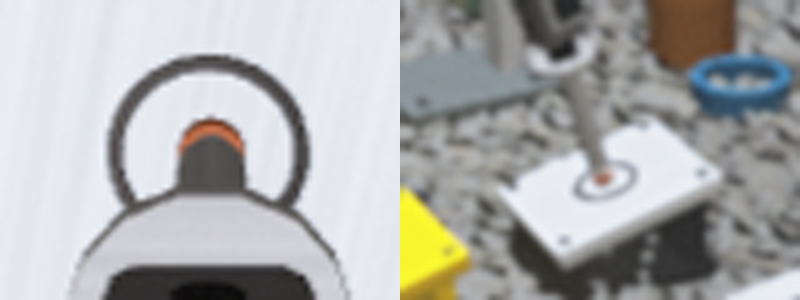

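The foot (left crop (210,140)) stands well inside the ring. The force rose 3.7 N and the geometry gives 6 mm of travel, so it is about half-way in. Now I hold still.

Emit:
drive_tool --steps '[{"fingers": 0, "tx": 0, "ty": 0, "tz": 0, "ax": 0, "ay": 0, "az": 0}, {"fingers": 0, "tx": 0, "ty": 0, "tz": 0, "ax": 0, "ay": 0, "az": 0}, {"fingers": 0, "tx": 0, "ty": 0, "tz": 0, "ax": 0, "ay": 0, "az": 0}, {"fingers": 0, "tx": 0, "ty": 0, "tz": 0, "ax": 0, "ay": 0, "az": 0}, {"fingers": 0, "tx": 0, "ty": 0, "tz": 0, "ax": 0, "ay": 0, "az": 0}, {"fingers": 0, "tx": 0, "ty": 0, "tz": 0, "ax": 0, "ay": 0, "az": 0}, {"fingers": 0, "tx": 0, "ty": 0, "tz": 0, "ax": 0, "ay": 0, "az": 0}, {"fingers": 0, "tx": 0, "ty": 0, "tz": 0, "ax": 0, "ay": 0, "az": 0}, {"fingers": 0, "tx": 0, "ty": 0, "tz": 0, "ax": 0, "ay": 0, "az": 0}, {"fingers": 0, "tx": 0, "ty": 0, "tz": 0, "ax": 0, "ay": 0, "az": 0}, {"fingers": 0, "tx": 0, "ty": 0, "tz": 0, "ax": 0, "ay": 0, "az": 0}, {"fingers": 0, "tx": 0, "ty": 0, "tz": 0, "ax": 0, "ay": 0, "az": 0}, {"fingers": 0, "tx": 0, "ty": 0, "tz": 0, "ax": 0, "ay": 0, "az": 0}, {"fingers": 0, "tx": 0, "ty": 0, "tz": 0, "ax": 0, "ay": 0, "az": 0}, {"fingers": 0, "tx": 0, "ty": 0, "tz": 0, "ax": 0, "ay": 0, "az": 0}, {"fingers": 0, "tx": 0, "ty": 0, "tz": 0, "ax": 0, "ay": 0, "az": 0}, {"fingers": 0, "tx": 0, "ty": 0, "tz": 0, "ax": 0, "ay": 0, "az": 0}, {"fingers": 0, "tx": 0, "ty": 0, "tz": 0, "ax": 0, "ay": 0, "az": 0}, {"fingers": 0, "tx": 0, "ty": 0, "tz": 0, "ax": 0, "ay": 0, "az": 0}, {"fingers": 0, "tx": 0, "ty": 0, "tz": 0, "ax": 0, "ay": 0, "az": 0}]'

```text
time: 11.9
tool_pos: [0.5333, -0.0364, 0.1527]
tool_rot: [-3.087, 0.256, -3.058]
contact_force: [0.5, -0.4, 2.1]
width: 0.0236
finger_force: 59.7
```

Run:
```python
from h import *
L=[]
for _ in range(8):
    env.grab_frame('side');L.append(env.get_state()['contact_force']@n)
print(np.mean(L));rep()
if 0.8<np.mean(L)<3.4: print(env.finish_job())
```

```text
2.0883543547417975
t 12.3 tcp [ 0.5333 -0.0364  0.1527] axis [-0.2566  0.0336  0.9659] rotvec to fix [0.0001 0.     0.    ] tip-ring [ 0.0008  0.     -0.006 ] height -0.0061 lateral [-0.0007  0.0002 -0.0002] F.n 2.66 [0.9  0.97 2.96] [ 0.221 -0.296  0.067]
the job is handed in; nothing more can be done
None
```

The job is handed in at 12.3 s: the probe is held square to the sloping face, its foot inside the ring within about 1 mm of centre and pressed in about 6 mm of 12, and it was held still for over two seconds.

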